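# Press the dowel pin home with the bench locking pliers

## Task

The aluminium block in the jaws of the bench-mounted locking pliers has a dowel pin standing proud: gently squeeze the swinging handle towards the fixed one until it snaps over centre, which presses the pin flush, then let go at once and see that it stays shut by itself (leaning on the shut handle drives the pin below flush and spoils the block). Then pull the release lever's tab outwards, away from the fixed handle, so that the pliers spring fully open, and move clear, leaving the other things on the bench where they are.

Things in the scene. Friction and masses are not known exactly. Their poses are not given: they have to be found in the camera images.
- pliers: Steel locking pliers bolted level on a grey foot (150 x 130 x 12 mm). Origin on the bench under the swinging handle's pivot but 12 mm to +y of it; x points to the jaws, y to the fixed-handle side, z up. Handles at z 65 to 85 mm, clear below beyond x = -55 mm save for the lever bar (z 53 to 61, 8 mm wide) under the swinging handle. An aluminium block 36 x 32 x 28 mm is in the jaws at x = 60 mm.
- handle_grip (a point): Point on the centre line of the swinging handle (-y side), 95 mm from its pivot and 10 mm before its end, at mid-height (z 75 mm). The bar is 12 mm wide and 20 mm tall (z 65 to 85 mm). Axes: x along the handle to the pivot, z up. More than 25 N anywhere on the pliers would bend them.
- fixed_handle_end (a point): Point on the fixed handle's centre line, mid-height, 5 mm before its free end: x = -95, y = 17, z = 75 mm in the pliers' frame. Bar 12 mm wide, 20 mm tall, with a small brass screw (8 mm long) in its end. Width over both handles here: about 64 mm when open, 27 to 46 mm when locked.
- handle (a joint): Swinging handle, rad: -0.24 open (sprung), 0 parallel to the fixed one, grows when squeezed. It snaps anywhere from -0.08 to 0.1 (hidden screw setting) and jumps by itself 0.03 to 0.06 (3 to 6 mm at the grip) to a springy stop, where it stays. Resistance at the grip: 1 to 12 N at first, peak 9 to 13 N, fading to 0 at the snap; at the stop it rises again. Let go before the snap, it springs open.
- lever_tab (a point): Centre of the release lever's finger tab: upright steel, 12 mm (x) by 8 mm (y), from 20 mm below to 22 mm above this point, on the swinging handle's centre line 130 mm from the pivot (25 mm behind the handle's end, 30 mm behind the fixed handle's), free on both sides. Travels with the handle; axes as the handle's when the lever is at rest.
- lever (a joint): Release lever against the swinging handle, rad: 0 at rest (sprung), grows as the tab is pulled to -y, away from the fixed handle; pivot 68 mm in front of the tab; range 0 to 0.5. When locked, 0.15 to 0.3 rad (10 to 20 mm at the tab, 2 to 5 N) breaks the lock and the handle springs open to -y, away from the puller.
- pin (a joint): How far the 8 mm dowel pin (lying along y in the block's -y face) is pressed in, m: 0 stands 6 mm proud, 0.006 is flush (it ends at 0.0055 to 0.006 by the snap alone). The swinging jaw presses it in the last part of the squeeze. Pushing on the shut handle with 3 N sinks it 0.5 mm further, with 5 N about 1.2 mm; sunk more than 1.4 mm below flush is spoilt. It stays where it is left.
- spare_block: Bystander: loose aluminium block 36 x 32 x 28 mm beside the pliers; origin under its centre.
- oil_jar: Bystander: small amber glass jar with a black cap, 44 mm across, 55 mm tall; origin under its centre.
- lens_barrel: Bystander: black lens barrel, 48 mm across, 50 mm tall, standing; origin under its centre.
- camera_cube: Bystander: black camera cube 60 x 60 x 70 mm; origin under its centre.
- screwdriver: Bystander: black-handled screwdriver 160 mm long, lying along its x.
- tweezers: Bystander: steel tweezers about 147 mm long, 5 mm high, lying along their x.
- knurled_post: Bystander: dark steel post 24 mm across, 66 mm tall, standing; origin under its centre.

How it is judged (in metres and radians):
On the way, in this order (a step that is already met when the one before it is completed fails the run):
1. the handle has been squeezed past dead centre, stays shut with the robot off the pliers, and the pin is pressed flush (value of joint handle above -0.06 rad and velocity of joint handle between -0.1 and 0.1 rad/s and value of joint pin above 0.0045 m and contact force between each of the fingers, the arm and pliers below 0.5 N), for 0.2 s.
2. the release lever is pulled while the handle is still shut (value of joint lever above 0.1 rad and value of joint handle above -0.06 rad).
At the end, for the whole second after the job is handed in: The swinging handle stands open and at rest (angle below -0.2 rad), the release lever is back (below 0.05 rad), the pin is pressed flush (not more than 1.5 mm proud nor 1.4 mm below: value 0.0045 to 0.0074), and nothing touches the pliers (value of joint handle below -0.2 rad and value of joint lever below 0.05 rad and value of joint pin between 0.0045 and 0.0074 m and velocity of joint handle between -0.05 and 0.05 rad/s and contact force between each of the fingers, the arm and pliers below 0.5 N).
It fails at once if the pliers are loaded with more than 25 N by the robot (contact force between any of the fingers, the arm and pliers above 25 N).
It fails at once if a bystander is moved by more than 30 mm (distance of any of spare_block, oil_jar, lens_barrel, camera_cube, screwdriver, tweezers, knurled_post from where it was at the start of the episode above 0.03 m).
It also fails if it takes over 62 s, if anything falls off the work surface, if the arm or the gripper's body presses on something with over 40 N, if the wrist force passes 120 N, or if a joint passes its speed limit or range.

## Robot

A 7-joint arm with a two-finger parallel gripper is mounted at the origin on the work surface. World frame = base frame: x ahead of the robot, y to its left, z up, the work surface at z = 0. Lengths are in mm, angles in rad, forces in N, time in s.
With the tool pointing down it reaches from about 400 to 850 mm from the base axis. Payload 4.4 kg.
Tool frame: the origin (TCP) lies at the very end of the fingers, on their centre line; the grasp point (between the pads) lies 19 mm behind it; x points along the fingers, z is the direction in which the jaws open and shut, and the axes are right-handed (so a half turn about x gives the same grasp; the last joint's range is limited). The gripper opens to 94 mm and grips with 3 to 60 N. Pads are 16 mm wide; open, the fingers measure 119 mm over their backs; the gripper's body (75 mm by 177 mm) begins 78 mm behind the grasp point.
Start: joints at [1.124, 0.628, 0.038, 1.517, -0.027, 0.996, -0.02], TCP at [241.61, -603.442, 205.478] pointing down, gripper open.
Joint ranges: [-3.06, 3.06], [-0.37, 2.12], [-1.25, 1.32], [0.18, 2.47], [-1.1, 4.24], [0.23, 1.98], [-2.94, 2.94]. Speed limits (rad/s): [2.57, 2.57, 3.14, 3.14, 3.14, 3.14, 3.14].

## Interface

Orientations are given as a rotation vector (axis times angle).
In Python, from plant import env, fingers, inverse_kinematics, vision, order, spotter, status gives the robot as it stands. The module is installed in compiled form; this text tells all that it offers. Calls block until the motion is done:
- env.goto(position, orientation): joint-space move of the TCP to a pose.
- env.line_to(position, vel=150, ori=None, stop_force=None): straight line of the TCP; ori=None keeps the orientation; vel is the mean speed in mm/s. With stop_force (N) it stops when the force on the tool has changed by that much, and returns True; else False.
- env.movej(angles): joint-space move.
- fingers.open_gripper() and fingers.gripper_close(effort=None): open the fingers fully, or close them until they stop; effort is the grip in N (None keeps the last).
- env.wait(seconds).
- inverse_kinematics(position, orientation): joint angles nearest the present ones, or None.
- vision.get_image(name): name is "side" or "top"; returns (picture, depth): 384x512x3 uint8, red, green, blue; 384x512 float32, mm along the optical axis (not along the pixel's ray), 0 where there is no reading.
- vision.camera_info(name): a dict with "fx", "fy", "cx", "cy" (pixels), "R" (3x3) and "t" (3): a world point X has camera coordinates R X + t. Camera axes: x right, y down, z forward; pixel columns grow to the right and rows downward; lengths in mm; the calibration is good to about 2 mm. A picture is of the moment at which its call begins. camera_info takes no time and is no camera call.
A pose or a line that the arm cannot do raises env.MotionError and nothing moves.
- order.hand_in(): hands the job in, once; it reports no verdict.
Trained networks look in the newest picture that a camera, given by its name, has taken for a name from the list of things; names that differ only in an ending like _2 or _b are one class to them, and where a whole thing is asked for, a point or a joint stands for the part that bears it (a point fixed in the world has none). Each returns a list of dicts, best first, with "confidence" (0 to 1); they miss things now and then, are a little off and sometimes report something else, mostly with a low value. They report only what shows in the picture. A call takes as long as a camera call.
- spotter.boxes_of(camera, query): "centre" ([x, y, z] in mm, in world coordinates, good to about 4 mm: the middle of the surface that is visible of it).
- spotter.pinpoint(camera, query): "centre" ([x, y, z] in mm, in world coordinates, good to about 4 mm: a listed point, or the origin of a listed thing).
Readings, each from a call of its own:
- status.read_time(): time.
- status.read_joint_pos(): joint angles.
- status.read_qvel(): joint speeds.
- status.read_joint_torque(): joint torques, N m.
- status.read_position(): TCP position.
- status.read_tool_rot(): TCP orientation.
- status.read_ft_force(): force on the tool from outside, world axes, zero at the start.
- status.read_moment(): the same for the moment, N m.
- status.read_gripper_width(): finger opening in mm.
Only numpy, scipy, OpenCV 4.12 (cv2) and the standard library are available. Lean on these libraries where they do the work, as an engineer would, in place of code of your own. Each camera call takes 0.05 s, during which the arm holds its last target.

## Working session

There is one attempt and no reset: what is moved stays moved. The work goes in short steps, each a Python script; the robot and the scene stay as the last script left them, time stands still between calls to the robot, and variables do not carry over. Pictures are saved under pics/ and viewed, and the job is handed in when it is done.

```bash
ls; mkdir -p pics; python3 - <<'E'
from plant import env, fingers, inverse_kinematics, vision, order, spotter, status
import cv2, numpy as np
for c in ("side","top"):
    im,d=vision.get_image(c); cv2.imwrite(f"pics/{c}0.png",cv2.resize(im[:,:,::-1],(800,600)))
    np.savez(f"{c}0.npz",im=im,d=d)
    i=vision.camera_info(c); print(c,i['fx'],i['cx'],i['cy'],np.round(-np.array(i['R']).T@np.array(i['t'])),np.round(i['R'],2).tolist())
    for q in ["pliers","handle_grip","fixed_handle_end","lever_tab"]:
        print(q,[(np.round(r['centre'],1).tolist(),round(r['confidence'],2)) for r in spotter.pinpoint(c,q)[:3]])
print(status.read_time(),status.read_tool_rot(),status.read_gripper_width(),status.read_ft_force())
E
```

```text
pics
side 418.131397342681 255.12007181092153 193.85595408640384 [ -4. 730. 690.] [[-0.82, -0.57, 0.0], [-0.33, 0.46, -0.82], [0.47, -0.68, -0.57]]
pliers [([621.0, 97.1, -2.6], 0.98), ([621.6, -414.6, -3.0], 0.23)]
handle_grip [([535.4, 48.8, 74.8], 0.75)]
fixed_handle_end [([521.6, 103.4, 73.5], 0.74), ([675.9, -26.9, 0.3], 0.6)]
lever_tab [([503.9, 32.4, 81.5], 0.63)]
top 397.7387774103581 249.54716764333853 196.05785309575543 [ 418.    2. 1186.] [[-0.01, -1.0, 0.01], [-1.0, 0.01, -0.08], [0.08, -0.01, -1.0]]
pliers [([620.3, 96.8, 5.6], 0.74)]
handle_grip [([534.0, 44.9, 75.2], 0.62)]
fixed_handle_end [([522.0, 95.6, 73.8], 0.93)]
lever_tab [([505.1, 38.0, 85.5], 0.44)]
0.5 [ 0.92438572  1.36566816 -0.92421837] 93.83481630912468 [0.06556316 0.72011476 0.07798818]
```

View pics/side0.png

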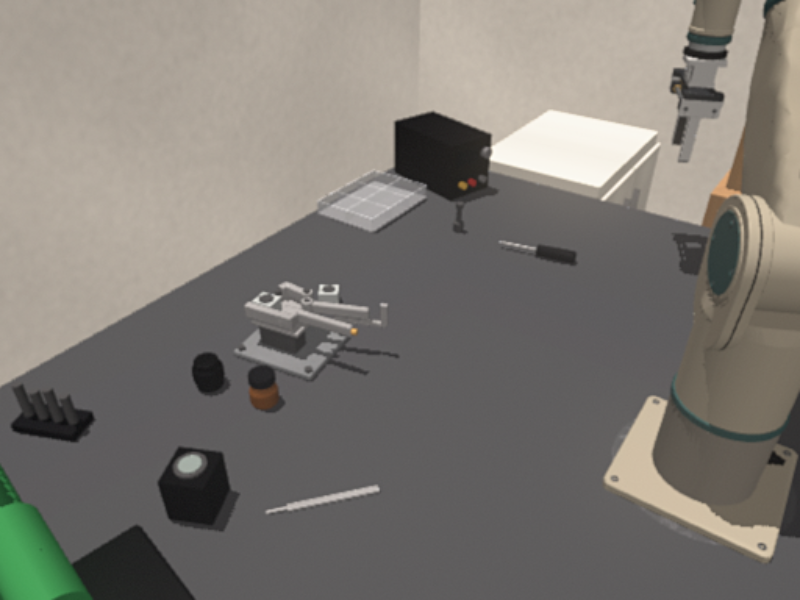

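View pics/top0.png

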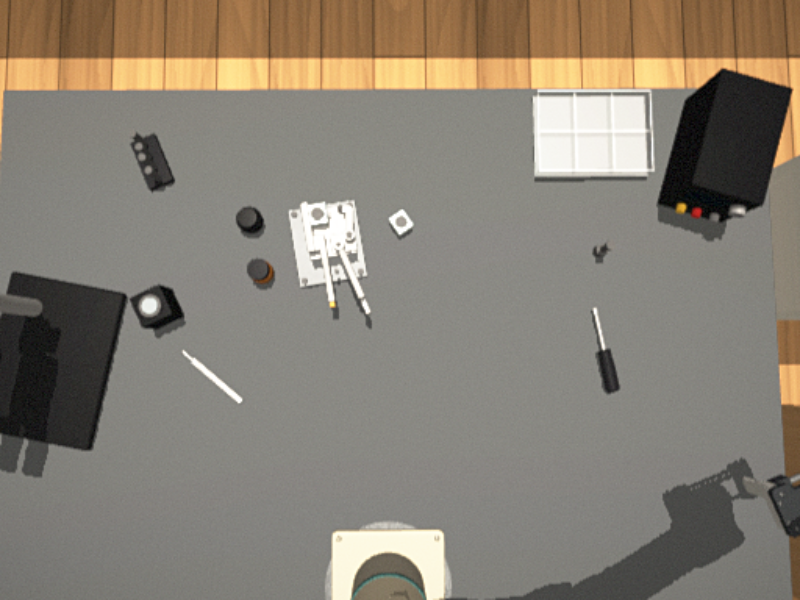

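The pliers are near the centre, at about (330,245) in the top view. Their jaws face +x, the fixed handle with its brass screw ends at (332,304), and the lever tab is at (368,314). I'll refine the pose from the depth images and the detections.

```bash
cat > h.py <<'E'
import numpy as np, cv2
from plant import env, fingers, inverse_kinematics, vision, order, spotter, status
def cloud(c,d):
    i=vision.camera_info(c); R=np.array(i['R']);t=np.array(i['t'])
    v,u=np.mgrid[:d.shape[0],:d.shape[1]]
    P=np.stack([(u-i['cx'])/i['fx']*d,(v-i['cy'])/i['fy']*d,d],-1)
    return (P-t)@R
E
python3 - <<'E'
from h import *
from scipy.optimize import least_squares
obs={}
for c,m in(("side",[([621.0,97.1]),([535.4,48.8]),([521.6,103.4]),([503.9,32.4])]),("top",[[620.3,96.8],[534,44.9],[522,95.6],[505.1,38]])): obs[c]=np.array(m,float)
M=np.array([[0,0],[-95*np.cos(.24),-12-95*np.sin(.24)],[-95,17],[-130*np.cos(.24),-12-130*np.sin(.24)]])
def f(p,o): 
    c,s=np.cos(p[2]),np.sin(p[2]); return (M@np.array([[c,s],[-s,c]])+p[:2]-o).ravel()
for n,o in (("side",obs["side"]),("top",obs["top"]),("avg",(obs["side"]+obs["top"])/2)):
    r=least_squares(f,[620,97,.14],args=(o,)); print(n,r.x,np.round(r.fun,1))
for c in("side","top"):
    z=np.load(c+"0.npz"); W=cloud(c,z['d'].astype(float)); W[z['d']==0]=np.nan
    x,y,h=W[...,0],W[...,1],W[...,2]
    roi=(x>470)&(x<720)&(y>-20)&(y<180)
    foot=roi&(h>7)&(h<17)
    pts=W[foot][:,:2].astype(np.float32)
    print(c,"foot",len(pts),cv2.minAreaRect(pts))
    hi=roi&(h>77)&(h<100)&(x<590)
    A=W[hi]; 
    print(np.round(A[A[:,0].argsort()],0).astype(int).tolist()[:90])
    im=np.zeros((500,400),np.uint8)
E
```

```text
side [6.20214068e+02 9.84847688e+01 1.68596615e-01] [-0.8  1.4 -0.4  0.1  2.1 -4.1 -1.   2.6]
top [6.20163988e+02 9.66843980e+01 1.65917021e-01] [-0.1 -0.1  0.9  2.4  1.7  2.2 -2.4 -4.5]
avg [6.20188358e+02 9.75865790e+01 1.67283171e-01] [-0.5  0.6  0.3  1.3  1.9 -1.  -1.7 -0.9]
side foot 1112 ((643.4929809570312, 78.63099670410156), (151.24032592773438, 200.1138458251953), 9.11880111694336)
[[496, 35, 87], [496, 35, 78], [497, 33, 98], [497, 33, 82], [498, 33, 88], [498, 37, 84], [498, 32, 79], [498, 32, 94], [498, 32, 91], [499, 36, 98], [499, 31, 99], [499, 35, 80], [499, 35, 89], [499, 35, 92], [500, 34, 85], [500, 33, 94], [500, 33, 100], [501, 37, 99], [501, 36, 92], [501, 36, 86], [502, 40, 79], [502, 36, 79], [502, 36, 94], [502, 35, 100], [502, 35, 88], [502, 35, 81], [503, 38, 86], [503, 38, 92], [504, 38, 79], [504, 38, 82], [504, 37, 94], [504, 36, 97], [504, 36, 88], [505, 40, 96], [505, 40, 98], [506, 39, 89], [506, 38, 91], [506, 38, 78], [507, 38, 81], [507, 38, 84], [509, 34, 97], [512, 97, 78], [512, 101, 77], [512, 97, 80], [512, 100, 79], [514, 98, 81], [514, 94, 
[... 1450 characters left out ...]
529, 50, 83], [529, 102, 87], [529, 100, 86], [531, 49, 89], [531, 47, 88], [531, 102, 90], [531, 99, 89], [531, 44, 85], [531, 41, 83], [531, 52, 83], [532, 94, 84], [532, 105, 84], [532, 97, 83], [534, 49, 89], [534, 44, 85], [534, 47, 85], [534, 52, 85], [534, 102, 86], [534, 105, 86], [534, 100, 85], [534, 97, 84], [535, 94, 80], [536, 47, 90], [536, 49, 90], [536, 44, 88], [537, 99, 89], [537, 102, 88], [537, 97, 88], [537, 105, 87], [537, 55, 83], [538, 94, 81], [539, 49, 87], [539, 44, 86], [540, 52, 86], [540, 55, 85], [540, 102, 88], [540, 105, 88], [540, 99, 87], [540, 97, 85], [540, 47, 80], [542, 52, 88], [542, 55, 88], [542, 49, 87], [542, 47, 85], [542, 99, 88], [542, 105, 88]]
```

```bash
cat >> h.py <<'E'
from scipy.spatial.transform import Rotation as Ro
O=np.array([620.2,97.2]); YAW=0.163; c_,s_=np.cos(YAW),np.sin(YAW)
def W(x,y,z): return [O[0]+c_*x-s_*y, O[1]+s_*x+c_*y, z]
def L(p): d=np.array(p)[:2]-O; return c_*d[0]+s_*d[1], -s_*d[0]+c_*d[1]
def ori(sg=1):
    zt=np.array([-s_,c_,0])*sg; xt=np.array([0,0,-1.]); yt=np.cross(zt,xt)
    return Ro.from_matrix(np.stack([xt,yt,zt],1)).as_rotvec()
yp=np.array([-s_,c_,0])
def F():
    return float(np.mean([np.dot(status.read_ft_force(),yp) for _ in range(3)]))
E
python3 - <<'E'
from h import *
for sg in(1,-1):
    print(sg,[np.round(q,2).tolist() if (q:=inverse_kinematics(W(*p),ori(sg))) is not None else None for p in((-90,-70,180),(-90,-70,66),(-90,0,66),(-130,40,66))])
t=status.read_time()
print([np.round(status.read_ft_force(),2).tolist() for _ in range(4)], status.read_time()-t, status.read_tool_rot(), ori())
E
```

```text
1 [[0.41, 0.6, -0.75, 1.83, 0.51, 0.91, 1.15], [0.35, 0.77, -0.67, 1.93, 0.73, 0.71, 0.97], [0.22, 0.76, -0.67, 1.94, 0.72, 0.7, 0.84], [0.1, 0.7, -0.6, 2.04, 0.7, 0.6, 0.76]]
-1 [[-0.08, 0.51, 0.01, 1.85, -0.01, 0.79, -1.48], [-0.14, 0.68, 0.09, 1.94, -0.11, 0.53, -1.38], [-0.28, 0.68, 0.11, 1.95, -0.14, 0.52, -1.48], [-0.36, 0.64, 0.11, 2.06, -0.14, 0.45, -1.55]]
[[0.07, 0.72, 0.08], [0.07, 0.72, 0.08], [0.07, 0.72, 0.08], [0.07, 0.72, 0.08]] 0.0 [ 0.92438572  1.36566816 -0.92421837] [-1.32825837  1.12765693  1.32825837]
```

```bash
python3 - <<'E'
from h import *
fingers.gripper_close(effort=20)
print(status.read_time(),status.read_gripper_width())
env.goto(W(-90,-72,170),ori(-1))
print(status.read_time(),L(status.read_position()),status.read_position()[2])
env.line_to(W(-90,-72,68),vel=100)
env.wait(0.2)
print(status.read_time(),L(status.read_position()),status.read_position()[2],F(),status.read_ft_force())
im,d=vision.get_image("side"); cv2.imwrite("pics/side1.png",cv2.resize(im[150:300,120:320,::-1],(800,600),interpolation=cv2.INTER_CUBIC))
E
```

```text
1.9167 0.42864652799355035
4.35 (np.float64(-90.0189461839221), np.float64(-73.16848503254575)) 170.05086565447522
5.7167 (np.float64(-89.59101815458041), np.float64(-72.03466336130236)) 68.55851444727315 0.19011720641758745 [-0.12608523  0.17193522 -0.60756736]
```

View pics/side1.png

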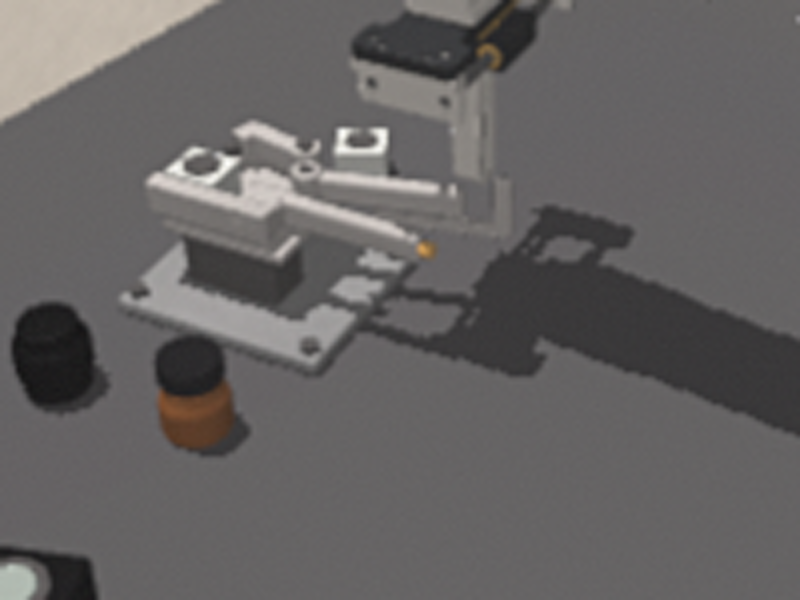

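The closed fingers sit outside the swinging handle at about (470,200), clear of the tab at (503,205). Next is a contact search, then small steps while watching the force.

```bash
python3 - <<'E'
from h import *
f0=F()
r=env.line_to(W(-90,-42,67),vel=20,stop_force=0.8)
y=L(status.read_position())[1]; print("contact",r,y,F()-f0,status.read_time())
if r:
  for k in range(6):
    y+=1.0; env.line_to(W(-90,y,67),vel=15)
    print(round(y,1),round(L(status.read_position())[1],2),round(F()-f0,2),round(status.read_time(),2))
E
```

```text
contact True -55.62192656236361 0.03738645083196352 6.6583
-54.6 -55.37 -3.12 6.91
-53.6 -55.21 -5.52 7.16
-52.6 -54.67 -6.47 7.41
-51.6 -53.95 -6.36 7.66
-50.6 -53.2 -6.82 7.91
-49.6 -52.44 -8.86 8.16
```

```bash
cat > push.py <<'E'
from h import *
f0=0.19; y=-49.6; peak=0; prev=0; minf=99
while y<-14:
    y+=1.0 if peak<8 or prev>0.85*peak else 0.5
    env.line_to(W(-90,y,67),vel=15)
    f=-(F()-f0); peak=max(peak,f); py=L(status.read_position())[1]
    fa=status.read_ft_force()
    print(round(y,1),round(py,2),round(f,2),np.round(fa,1),round(status.read_time(),2))
    if f>18: print("too high"); break
    if peak>8.5 and f<0.5*peak:
        minf=min(minf,f)
        if f<1.0 or f>minf+0.7: print("snap?"); break
    prev=f
env.line_to(W(-90,py-12,67),vel=80)
print(L(status.read_position()),F(),status.read_time())
env.wait(0.3)
im,d=vision.get_image("top"); np.savez("top2.npz",im=im,d=d); cv2.imwrite("pics/top2.png",cv2.resize(im[100:220,160:280,::-1],(600,600),interpolation=cv2.INTER_CUBIC))
im,d=vision.get_image("side"); np.savez("side2.npz",im=im,d=d);cv2.imwrite("pics/side2.png",cv2.resize(im[150:300,120:320,::-1],(800,600),interpolation=cv2.INTER_CUBIC))
E
python3 push.py
```

```text
-48.6 -51.65 7.8 [-0.4 -7.8  4. ] 8.41
-47.6 -50.85 9.04 [-0.6 -9.1  4. ] 8.66
-46.6 -50.01 8.77 [-1.5 -9.   4. ] 8.91
-45.6 -49.19 8.85 [-1.5 -9.   3.9] 9.16
-44.6 -48.28 9.07 [-1.3 -9.2  4.6] 9.41
-43.6 -47.44 10.63 [ -0.9 -10.7   3.5] 9.66
-42.6 -46.51 9.04 [-2.3 -9.4  5.9] 9.91
-41.6 -45.55 10.87 [ -2.4 -11.2   4.9] 10.16
-40.6 -44.6 9.58 [ -2.8 -10.    6.1] 10.41
-39.6 -43.6 10.26 [ -2.9 -10.7   6.8] 10.66
-38.6 -42.5 9.57 [ -3.5 -10.1   5.7] 10.91
-37.6 -41.4 9.59 [ -3.1 -10.    6.8] 11.16
-36.6 -40.22 9.34 [-3.4 -9.8  6.3] 11.41
-35.6 -38.94 8.97 [-3.7 -9.5  5.6] 11.66
-35.1 -38.28 8.42 [-3.9 -9.   4.9] 11.91
-34.6 -37.57 7.7 [-4.1 -8.3  4.4] 12.16
-34.1 -36.83 7.75 [-3.2 -8.2  4.4] 12.41
-33.6 -36.09 7.15 [-2.6 -7.5  3.3] 12.66
-33.1 -35.33 6.13 [-2.9 -6.5  3.3] 12.91
-32.6 -34.52 5.81 [-2.2 -6.1  2. ] 13.16
-32.1 -33.71 5.05 [-3.7 -5.5  2.1] 13.41
-31.6 -32.85 5.87 [-1.9 -6.1  1.6] 13.66
-31.1 -31.93 4.29 [-1.8 -4.5  0.4] 13.91
-30.6 -30.65 3.38 [-1.1 -3.4 -1. ] 14.16
-30.1 -30.23 3.28 [-2.  -3.5 -1.5] 14.41
-29.6 -29.42 2.81 [-1.3 -2.9 -1.3] 14.66
-29.1 -28.38 2.28 [-0.8 -2.3 -0.2] 14.91
-28.6 -27.78 -0.0 [-0.4  0.1 -0.2] 15.16
snap?
(np.float64(-89.66584467001597), np.float64(-40.67897876370749)) 0.47962692260227624 15.45
```

View pics/top2.png

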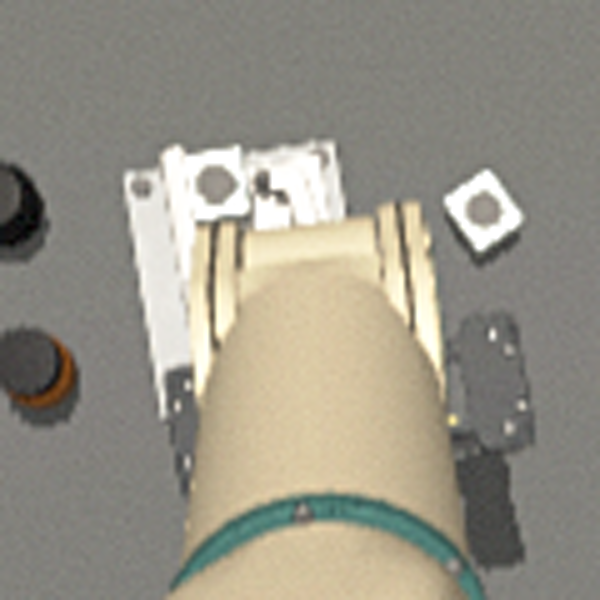

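View pics/side2.png

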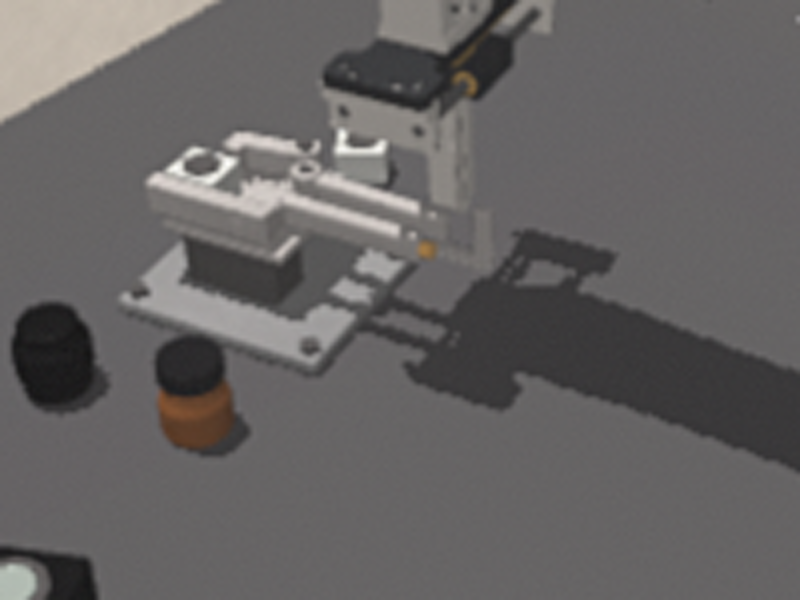

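```bash
python3 - <<'E'
from h import *
for c in("side","top"):
    for q in ["handle_grip","lever_tab"]:
        r=spotter.pinpoint(c,q)[:2]; print(c,q,[(np.round(L(a['centre']),1).tolist(),round(a['centre'][2]),round(a['confidence'],2)) for a in r])
    z=np.load(c+"2.npz"); d=z['d'].astype(float); P=cloud(c,d); P[d==0]=np.nan
    Q=P.reshape(-1,3); dx=Q[:,:2]-O; lx=c_*dx[:,0]+s_*dx[:,1]; ly=-s_*dx[:,0]+c_*dx[:,1]
    m=(lx<-112)&(lx>-150)&(abs(ly)<50)&(Q[:,2]>75)&(Q[:,2]<100)
    print(c,"tab pts",np.round(np.c_[lx,ly,Q[:,2]][m]).astype(int).tolist()[:40])
print(status.read_time())
E
```

```text
side handle_grip [([-92.5, -3.9], 73, 0.9)]
side lever_tab [([-129.6, -9.1], 85, 0.53)]
side tab pts [[-125, -7, 97], [-127, -8, 97], [-130, -8, 99], [-132, -9, 99], [-134, -10, 99], [-126, -5, 96], [-129, -5, 97], [-130, -8, 96], [-133, -7, 97], [-135, -9, 96], [-127, -2, 95], [-129, -5, 94], [-131, -5, 95], [-135, -4, 97], [-134, -10, 92], [-127, -3, 92], [-128, -5, 91], [-133, -2, 94], [-135, -4, 93], [-134, -10, 89], [-126, -4, 87], [-130, -2, 90], [-132, -4, 90], [-135, -3, 91], [-135, -8, 88], [-126, -4, 85], [-129, -4, 86], [-131, -6, 85], [-134, -6, 86], [-135, -8, 85], [-126, -5, 81], [-129, -3, 83], [-130, -7, 81], [-134, -5, 84], [-134, -10, 81], [-126, -4, 79], [-129, -4, 79], [-131, -6, 79], [-134, -5, 81], [-133, -12, 76]]
top handle_grip []
top lever_tab [([-205.3, 264.2], -3, 0.59)]
top tab pts []
16.05
```

The handle is shut and parallel to the fixed one, and it stays so with the fingers 25 mm away. The tab is at about (485,240) in the side view, pliers frame (-130,-6). I'll lift, come down on the +y side of the tab, and pull it towards -y.

```bash
python3 - <<'E'
from h import *
env.line_to(W(-92,-42,150),vel=150)
env.line_to(W(-131,32,150),vel=150)
env.line_to(W(-131,32,72),vel=100); env.wait(0.2)
p=status.read_position(); print(L(p),p[2],F(),status.read_time())
im,d=vision.get_image("side"); cv2.imwrite("pics/side3.png",cv2.resize(im[150:300,120:320,::-1],(800,600),interpolation=cv2.INTER_CUBIC))
E
```

```text
(np.float64(-130.56715081417835), np.float64(32.04713675459414)) 72.55444159248775 -0.7027610803266372 18.5917
```

View pics/side3.png

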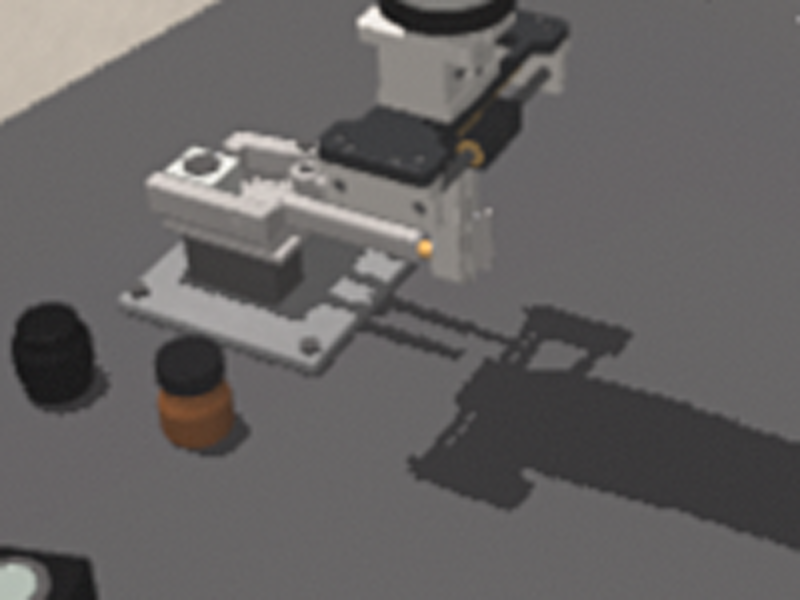

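The fingers stand on the +y side of the tab, at about (460,240), just behind the brass screw and with no contact force. Next I pull in steps.

```bash
python3 - <<'E'
from h import *
f0=F(); y=32; peak=0
env.line_to(W(-132,17,72),vel=40,stop_force=2.5); y=L(status.read_position())[1]
print(y,F()-f0); f0=F() if abs(F()-f0)<1 else f0
while y>-26:
    y-=1.0
    env.line_to(W(-132,y,72),vel=20)
    f=F()-f0; peak=max(peak,f); py=L(status.read_position())[1]
    print(round(y,1),round(py,2),round(f,2),np.round(status.read_ft_force(),1),round(status.read_time(),2))
    if f>15: print("high"); break
    if peak>2 and f<0.3*peak and y<2: print("released?"); break
im,d=vision.get_image("side"); cv2.imwrite("pics/side4.png",cv2.resize(im[150:300,120:320,::-1],(800,600),interpolation=cv2.INTER_CUBIC))
E
```

```text
16.703661608843955 -0.5960000700159682
15.7 15.83 0.51 [-0.1 -0.1  0.1] 19.42
14.7 14.69 0.56 [ 0.1 -0.   0.1] 19.67
13.7 13.61 0.25 [-0.5 -0.4  0.7] 19.92
12.7 12.61 -0.14 [ 0.9 -0.6 -0.4] 20.17
11.7 11.61 0.62 [-0.2  0.   0.3] 20.42
10.7 10.61 1.08 [-0.3  0.5 -0.4] 20.67
9.7 9.61 0.48 [ 0.3 -0.1  0.3] 20.92
8.7 8.63 0.07 [ 0.2 -0.5  0.6] 21.17
7.7 7.59 0.57 [-0.1 -0.  -0.3] 21.42
6.7 6.61 1.33 [-0.   0.8 -1.2] 21.67
5.7 5.62 0.19 [-0.1 -0.4 -0.1] 21.92
4.7 4.63 0.42 [-0.4 -0.2  0.2] 22.17
3.7 3.62 0.13 [ 0.2 -0.4  0.5] 22.42
2.7 2.59 0.31 [ 0.6 -0.2  0.5] 22.67
1.7 1.62 0.72 [ 0.3  0.2 -0.3] 22.92
0.7 0.63 1.65 [-0.7  1.  -0.8] 23.17
-0.3 -0.39 0.18 [ 0.  -0.4  0.2] 23.42
-1.3 -1.38 0.28 [-0.1 -0.3  0.5] 23.67
-2.3 -2.37 0.78 [-0.1  0.2 -0.3] 23.92
-3.3 -3.38 0.57 [ 0.5  0.1 -0.3] 24.17
-4.3 -4.39 0.7 [0.  0.1 0.4] 24.42
-5.3 -5.38 -0.2 [-0.5 -0.9 -0.4] 24.67
-6.3 -6.41 0.88 [ 0.3  0.3 -0.3] 24.92
-7.3 -7.41 0.57 [-0.3 -0.1  0.8] 25.17
-8.3 -8.39 0.82 [-0.6  0.1  0.3] 25.42
-9.3 -9.38 0.27 [ 0.2 -0.3  0.2] 25.67
-10.3 -10.36 0.28 [-0.2 -0.3 -0.1] 25.92
-11.3 -11.36 0.46 [ 0.4 -0.1  0.2] 26.17
-12.3 -12.39 0.78 [ 0.8  0.3 -0.3] 26.42
-13.3 -13.41 0.01 [ 0.3 -0.5 -0.2] 26.67
-14.3 -14.4 0.25 [-0.3 -0.4  0.3] 26.92
-15.3 -15.37 0.73 [0.4 0.2 0.7] 27.17
-16.3 -16.34 0.95 [ 0.3  0.4 -0.5] 27.42
-17.3 -17.4 1.38 [-0.8  0.7  0.5] 27.67
-18.3 -18.39 1.25 [-0.3  0.6 -0.2] 27.92
-19.3 -19.38 0.04 [ 0.3 -0.5 -0.3] 28.17
-20.3 -20.39 0.69 [ 0.5  0.2 -0. ] 28.42
-21.3 -21.4 0.6 [0.3 0.1 0.2] 28.67
-22.3 -22.38 0.07 [-0.7 -0.6  0.6] 28.92
-23.3 -23.4 0.48 [ 0.7  0.  -0.3] 29.17
-24.3 -24.41 0.89 [-0.9  0.2 -0.4] 29.42
-25.3 -25.41 0.35 [ 0.5 -0.2  0.2] 29.67
-26.3 -26.36 1.34 [-0.7  0.6  0.4] 29.92
```

View pics/side4.png

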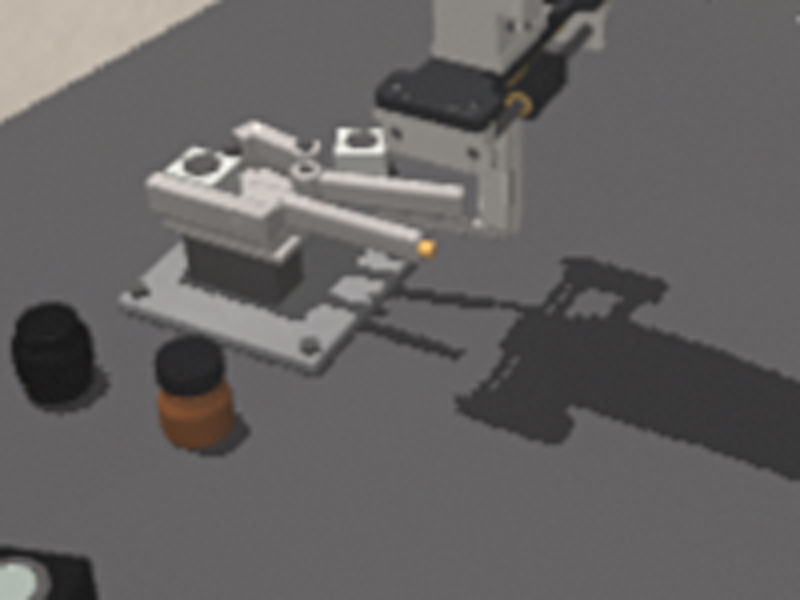

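The handle is open at about (462,190), but the log shows no pulling force. Before deciding whether the lever step counted, I'll move clear and check the state.

```bash
python3 - <<'E'
from h import *
env.line_to(W(-135,-12,72),vel=80)
env.line_to(W(-135,-12,135),vel=150)
im,d=vision.get_image("side"); np.savez("side5.npz",im=im,d=d); cv2.imwrite("pics/side5.png",cv2.resize(im[150:300,120:320,::-1],(800,600),interpolation=cv2.INTER_CUBIC))
for q in ["handle_grip","lever_tab"]:
    r=spotter.pinpoint("side",q)[:2]; print(q,[(np.round(L(a['centre']),1).tolist(),round(a['centre'][2]),round(a['confidence'],2)) for a in r])
print(status.read_time(),status.read_gripper_width())
i=vision.camera_info("side")
def px(p): 
    q=np.array(i['R'])@np.array(p)+i['t']; u=i['fx']*q[0]/q[2]+i['cx']; v=i['fy']*q[1]/q[2]+i['cy']; return round((u-120)*4),round((v-150)*4)
print("tab locked face corners top/bottom",px(W(-136,-2,105)),px(W(-136,-2,63)),px(W(-124,-2,105)),px(W(-136,-10,105)),
 "finger at y32 tip",px(W(-139,32+12.5,72)),px(W(-123,32+12.5,72)),px(W(-139,19.5,72)))
E
```

```text
handle_grip [([-89.1, -33.3], 72, 0.76)]
lever_tab [([-123.8, -42.9], 82, 0.68)]
31.0167 0.8077066055670228
tab locked face corners top/bottom (488, 207) (489, 262) (470, 202) (494, 200) finger at y32 tip (458, 295) (434, 287) (477, 271)
```

View pics/side5.png

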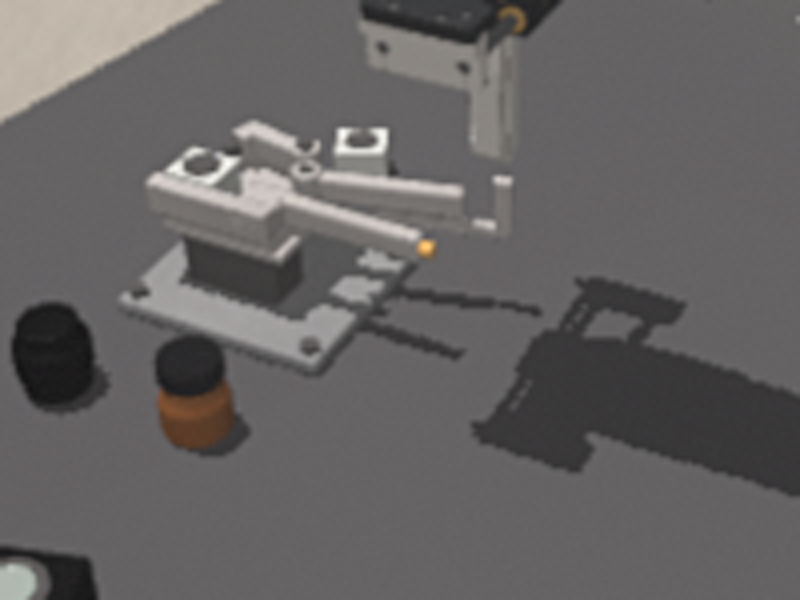

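```bash
python3 - <<'E'
from h import *
z=np.load("side5.npz"); d=z['d'].astype(float); P=cloud("side",d)
def loc(X,Y):
    u,v=round(120+X/4),round(150+Y/4); p=P[v,u]; l=L(p); return (X,Y),[round(float(k),1) for k in (*l,p[2]-135)]
for X in (365,370,380,400,420,440,460,475,490,500,510):
    print([loc(X,Y) for Y in (40,60,76,88,100,140,150)])
E
```

```text
[((365, 40), [130.2, -297.7, -133.6]), ((365, 60), [110.9, -265.0, -130.4]), ((365, 76), [101.3, -248.2, -133.8]), ((365, 88), [92.0, -232.5, -133.9]), ((365, 100), [82.9, -216.9, -133.8]), ((365, 140), [31.5, -132.2, -106.5]), ((365, 150), [25.1, -121.1, -108.3])]
[((370, 40), [-101.5, 66.7, 112.2]), ((370, 60), [111.8, -272.5, -134.6]), ((370, 76), [96.8, -247.0, -132.0]), ((370, 88), [87.0, -230.4, -131.4]), ((370, 100), [77.8, -214.5, -131.1]), ((370, 140), [26.0, -128.9, -102.9]), ((370, 150), [24.5, -125.4, -110.7])]
[((380, 40), [-109.7, 67.9, 114.8]), ((380, 60), [-108.8, 67.5, 102.2]), ((380, 76), [89.2, -252.8, -133.2]), ((380, 88), [80.7, -238.0, -133.9]), ((380, 100), [71.6, -222.2, -133.7]), ((380, 140), [20.8, -136.8, -106.1]), ((380, 150), [13.7, -124.3, -107.0])]
[((400, 40), [-122.4, 68.7, 118.4]), ((400, 60), [-121.5, 68.2, 105.8]), ((400, 76), [77.1, -263.5, -135.8]), ((400, 88), [66.5, -244.8, -133.9]), ((400, 100), [58.7, -230.8, -135.0]), ((400, 140), [31.3, -182.1, -135.9]), ((400, 150), [19.6, -161.7, -131.1])]
[((420, 40), [-137.7, 74.4, 125.2]), ((420, 60), 
[... 1037 characters left out ...]
140.0, 3.0, 76.0]), ((490, 76), [-137.0, -2.5, 61.7]), ((490, 88), [-138.5, 0.7, 55.9]), ((490, 100), [-137.5, -1.1, 46.6]), ((490, 140), [-137.5, -0.3, 19.5]), ((490, 150), [-137.1, -0.8, 10.7])]
[((500, 40), [-144.7, -2.9, 87.1]), ((500, 60), [-144.6, -2.9, 74.1]), ((500, 76), [-143.5, -4.8, 62.2]), ((500, 88), [-144.3, -3.1, 55.3]), ((500, 100), [-144.5, -2.4, 47.7]), ((500, 140), [-144.3, -2.3, 20.3]), ((500, 150), [-144.4, -1.9, 12.1])]
[((510, 40), [-145.4, -16.7, 80.1]), ((510, 60), [-145.5, -16.3, 67.2]), ((510, 76), [-145.2, -16.8, 56.1]), ((510, 88), [-144.2, -18.6, 46.8]), ((510, 100), [-144.0, -19.0, 38.3]), ((510, 140), [-145.1, -16.4, 12.2]), ((510, 150), [-144.1, -18.3, 2.2])]
```

```bash
python3 - <<'E'
import cv2,numpy as np
a=cv2.imread("pics/side2.png");b=cv2.imread("pics/side3.png")
cv2.imwrite("pics/cmp.png",np.hstack([cv2.resize(x[180:380,360:560],(400,400)) for x in(a,b)]))
E
```

View pics/cmp.png

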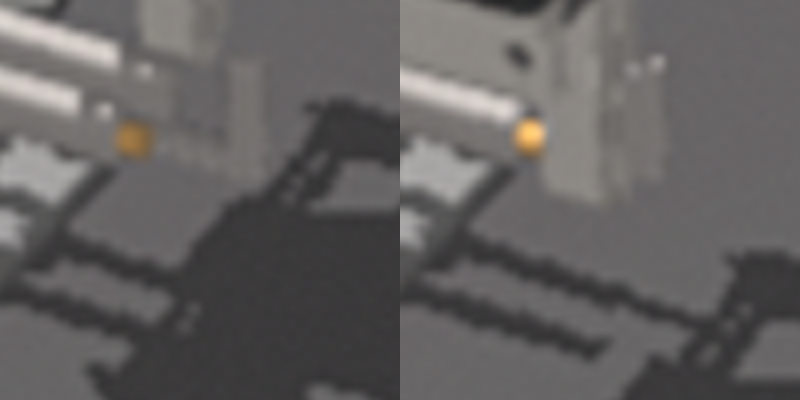

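At 18.6 s the tab stood exactly where it was when locked, and the pull log shows no load at all. So I can't prove the lever was pulled while the handle was shut. Steps already achieved should stay counted and there is time, so I'll squeeze again and watch the pull with pictures.

```bash
cat > push2.py <<'E'
from h import *
env.line_to(W(-135,-30,140),vel=200)
env.line_to(W(-90,-72,140),vel=200)
env.line_to(W(-90,-72,67),vel=120)
env.wait(0.1); f0=np.mean([F(),(env.wait(.03),F())[1],(env.wait(.03),F())[1]]); print("f0",f0,status.read_time())
env.line_to(W(-90,-50,67),vel=20)
py=L(status.read_position())[1]; print(py,F()-f0)
y=-50; peak=0; minf=99
while y<-24:
    y+=2 if y<-36 else 0.5
    env.line_to(W(-90,y,67),vel=15)
    f=-(F()-f0); peak=max(peak,f); py=L(status.read_position())[1]
    print(round(y,1),round(py,2),round(f,2),round(status.read_time(),2))
    if f>18: print("too high"); break
    if py>-31:
        minf=min(minf,f)
        if (f<0.8 and py>-29.3) or f>minf+1.8 or py>-26.3: print("snap?"); break
env.line_to(W(-90,py-12,67),vel=80)
print(L(status.read_position()),F(),status.read_time())
env.wait(0.25)
im,d=vision.get_image("side"); np.savez("side6.npz",im=im,d=d);cv2.imwrite("pics/side6.png",cv2.resize(im[150:300,120:320,::-1],(800,600),interpolation=cv2.INTER_CUBIC))
E
python3 push2.py
```

```text
f0 -0.13079108665770922 32.65
-53.386761506080376 -6.544520384804063
-48 -51.74 8.08 34.18
-46 -50.12 8.23 34.47
-44 -48.42 8.7 34.75
-42 -46.64 9.54 35.03
-40 -44.75 9.64 35.32
-38 -42.7 9.89 35.6
-36 -40.48 9.06 35.88
-35.5 -39.91 9.53 36.13
-35.0 -39.27 8.37 36.38
-34.5 -38.65 9.06 36.63
-34.0 -38.01 8.4 36.88
-33.5 -37.32 6.92 37.13
-33.0 -36.59 7.75 37.38
-32.5 -35.81 6.27 37.63
-32.0 -35.03 6.71 37.88
-31.5 -34.21 6.2 38.13
-31.0 -33.34 5.05 38.38
-30.5 -32.44 4.66 38.63
-30.0 -31.3 3.95 38.88
-29.5 -29.02 1.55 39.13
-29.0 -28.0 0.1 39.38
snap?
(np.float64(-89.80246591005032), np.float64(-41.012100867295324)) 0.2998305166994876 39.675
```

View pics/side6.png

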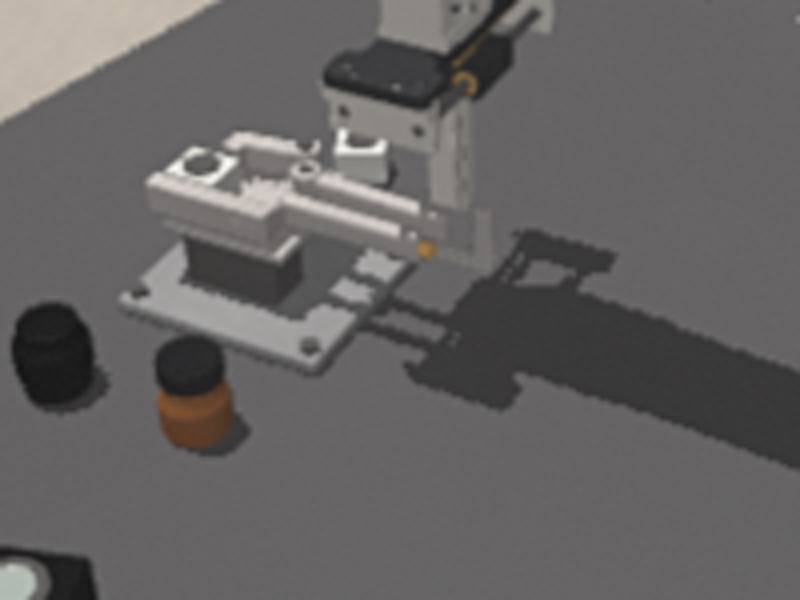

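Locked again: the handles are parallel, with the tab at (485,240) and the fingers clear. Now the release, with closer monitoring.

```bash
python3 - <<'E'
from h import *
env.line_to(W(-92,-42,140),vel=200)
env.line_to(W(-131,32,140),vel=200)
env.line_to(W(-131,32,72),vel=120)
T=[]
def snap(tag):
    im,d=vision.get_image("side"); T.append(cv2.resize(im[190:240,215:265,::-1],(200,200),interpolation=cv2.INTER_CUBIC))
    print(tag,[round(float(v),2) for v in L(status.read_position())],round(F(),2),np.round(status.read_ft_force(),1),round(status.read_time(),2))
env.wait(.1); snap("start")
for y in (28,24,21,18,15,13):
    env.line_to(W(-132,y,72),vel=25); snap(y)
cv2.imwrite("pics/strip1.png",np.hstack(T[:4])); cv2.imwrite("pics/strip2.png",np.hstack(T[4:]))
cv2.imwrite("pics/strip.png",np.vstack([np.hstack(T[:4]),np.hstack(T[4:]+[T[-1]*0])]))
E
```

```text
start [-130.25, 31.89] -0.27 [ 0.  -0.3 -0.4] 41.92
28 [-131.92, 27.91] 0.94 [ 0.3  1.  -0. ] 42.29
24 [-132.05, 23.89] 0.97 [-0.4  0.9  0.1] 42.65
21 [-132.02, 20.89] 0.26 [-1.1  0.1 -0.1] 42.97
18 [-132.0, 17.9] -0.41 [ 0.3 -0.4  0.2] 43.28
15 [-131.98, 14.86] -0.3 [ 0.9 -0.2  0.6] 43.6
13 [-132.01, 12.95] 0.28 [0.9 0.4 0.1] 43.9
```

View pics/strip.png

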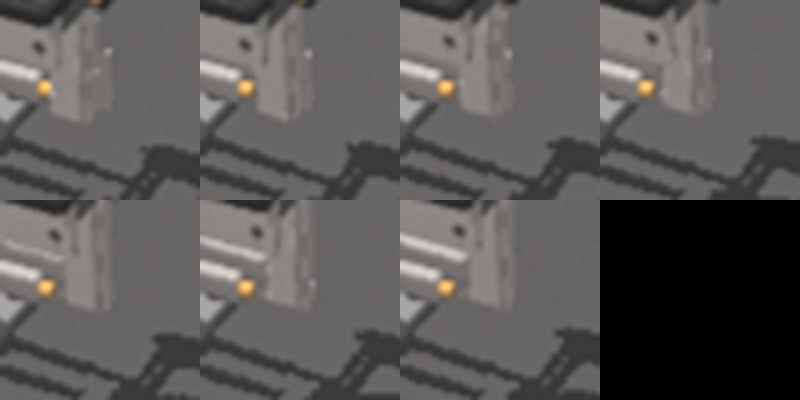

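```bash
python3 - <<'E'
from h import *
im,d=vision.get_image("side"); np.savez("side7.npz",im=im,d=d);cv2.imwrite("pics/side7.png",cv2.resize(im[150:300,120:320,::-1],(800,600),interpolation=cv2.INTER_CUBIC))
for q in ["handle_grip","lever_tab"]:
    r=spotter.pinpoint("side",q)[:2]; print(q,[(np.round(L(a['centre']),1).tolist(),round(a['centre'][2]),round(a['confidence'],2)) for a in r])
E
```

```text
handle_grip [([-92.5, -9.2], 73, 0.54)]
lever_tab [([-129.1, -10.5], 82, 0.43)]
```

View pics/side7.png

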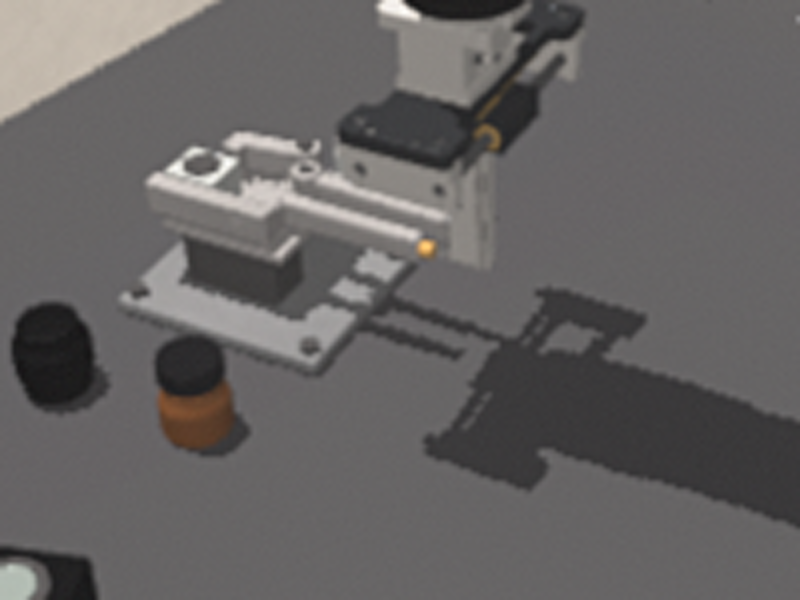

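The handle is still shut at finger y=13. Continuing in small steps.

```bash
cat > step.py <<'E'
from h import *
import sys
a,b,name=float(sys.argv[1]),float(sys.argv[2]),sys.argv[3]
T=[];y=a
while y>=b-1e-6:
    env.line_to(W(-132,y,72),vel=15)
    im,d=vision.get_image("side"); T.append(cv2.resize(im[180:240,195:270,::-1],(200,160),interpolation=cv2.INTER_CUBIC))
    print(y,[round(float(v),2) for v in L(status.read_position())],round(F(),2),np.round(status.read_ft_force(),1),round(status.read_time(),2))
    y-=1.5
while len(T)%4: T.append(T[0]*0)
cv2.imwrite(f"pics/{name}.png",np.vstack([np.hstack(T[k:k+4]) for k in range(0,len(T),4)]))
E
python3 step.py 11.5 1 strA
```

```text
11.5 [-132.0, 11.43] 0.04 [0.3 0.1 0.2] 44.35
10.0 [-132.03, 9.94] -0.02 [0.7 0.1 0.2] 44.65
8.5 [-132.03, 8.46] 0.15 [-0.1  0.1 -0. ] 44.95
7.0 [-131.97, 6.93] -0.25 [ 0.4 -0.2 -0.6] 45.25
5.5 [-132.0, 5.4] -0.21 [-0.3 -0.3  0.1] 45.55
4.0 [-132.01, 3.94] -0.41 [ 0.9 -0.3 -1.1] 45.85
2.5 [-131.98, 2.42] -0.52 [ 0.5 -0.4  0.1] 46.15
1.0 [-132.01, 0.95] 0.34 [-0.1  0.3  0.5] 46.45
```

View pics/strA.png

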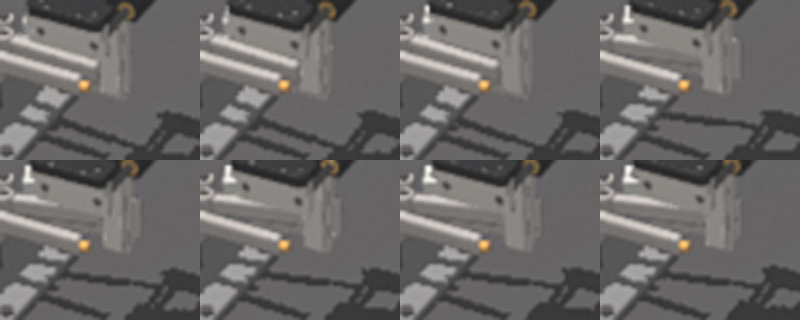

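The handle opened between finger y=8.5 and 7.0 on only a very light touch, far short of the 10–20 mm of lever travel stated. Before using more clock time, I'll check offline whether the handle had really jumped to its stop or was only resting near dead centre.

```bash
python3 - <<'E'
from h import *
i=vision.camera_info("side"); Rm=np.array(i['R']); t=np.array(i['t'])
def px(x,y,z):
    q=Rm@np.array(W(x,y,z))+t; return i['fx']*q[0]/q[2]+i['cx'], i['fy']*q[1]/q[2]+i['cy']
for n in ("side2","side6","side7","side5"):
    z=np.load(n+".npz"); d=z['d'].astype(float); P=cloud("side",d).reshape(-1,3); ok=d.reshape(-1)>0
    dx=P[:,:2]-O; lx=c_*dx[:,0]+s_*dx[:,1]; ly=-s_*dx[:,0]+c_*dx[:,1]; h=P[:,2]
    out=[]
    for lo,hi in ((-100,-85),(-85,-70),(-70,-55)):
        m=ok&(lx>lo)&(lx<hi)&(h>80)&(h<92)
        a=ly[m&(ly>4)&(ly<32)]; b=ly[m&(ly<4)&(ly>-45)]
        out.append((round((lo+hi)/2),len(a),round(a.mean(),1) if len(a) else 0,len(b),round(b.mean(),1) if len(b) else 0, round(b.min(),1) if len(b) else 0,round(b.max(),1) if len(b) else 0))
    print(n,out)
    m=ok&(lx<-118)&(lx>-142)&(abs(ly+20)<40)&(h>80)&(h<104)
    print("  tab", m.sum(), np.round(np.percentile(lx[m],[5,50,95]),1) if m.any() else 0, np.round(np.percentile(ly[m],[5,50,95]),1) if m.any() else 0)
# bright top stripes: per-column profile along pliers x=-80 line vs y
    im=z['im'].astype(float).mean(2).astype(np.float32)
    for X in (-75,-85,-93):
        ys=np.arange(-50,30,1.); uv=np.array([px(X,y,85) for y in ys],np.float32)
        pr=cv2.remap(im,uv[None,:,0],uv[None,:,1],cv2.INTER_LINEAR)[0]
        print("  ",X,[int(v) for v in pr[::2]])
E
```

```text
side2 [(-92, 25, np.float64(18.9), 52, np.float64(-20.6), np.float64(-45.0), np.float64(-2.7)), (-78, 27, np.float64(19.1), 29, np.float64(-10.9), np.float64(-29.6), np.float64(-3.0)), (-62, 25, np.float64(19.4), 23, np.float64(-7.8), np.float64(-16.1), np.float64(-2.8))]
  tab 37 [-135.  -130.6 -126. ] [-10.   -5.3  -2.4]
   -75 [134, 134, 134, 134, 133, 127, 122, 116, 110, 104, 102, 101, 100, 100, 99, 99, 102, 116, 149, 182, 196, 203, 198, 180, 159, 139, 122, 115, 112, 114, 125, 144, 170, 195, 201, 198, 183, 161, 139, 126]
   -85 [123, 128, 133, 134, 134, 134, 133, 133, 133, 134, 134, 134, 134, 134, 125, 113, 104, 99, 96, 99, 107, 115, 138, 150, 148, 136, 124, 117, 114, 111, 107, 103, 107, 112, 127, 148, 160, 150, 139, 127]
   -93 [118, 114, 112, 112, 115, 120, 124, 128, 130, 132, 135, 134, 134, 134, 133, 130, 121, 109, 104, 102, 112, 132, 144, 137, 128, 119, 113, 112, 112, 112, 108, 104, 117, 147, 154, 145, 135, 122, 117, 116]
side6 [(-92, 24, np.float64(19.5), 53, np.float64(-19.6), np.float64(-41.4), np.float64(-1.3)), (-78, 24, np.float64(18.2), 32, np.float64(-11.1), np.float6
[... 1971 characters left out ...]
at64(-35.9), np.float64(-19.2))]
  tab 36 [-131.2 -127.2 -121.7] [-45.6 -40.7 -37.1]
   -75 [101, 100, 100, 98, 97, 106, 123, 142, 167, 190, 196, 194, 187, 167, 146, 132, 120, 114, 114, 114, 114, 116, 114, 108, 103, 103, 103, 106, 109, 114, 125, 143, 169, 192, 198, 196, 182, 159, 138, 124]
   -85 [99, 98, 97, 99, 100, 119, 150, 175, 184, 195, 191, 177, 160, 142, 125, 118, 115, 114, 115, 116, 115, 113, 109, 105, 104, 108, 113, 111, 110, 110, 120, 139, 171, 197, 201, 197, 182, 159, 138, 125]
   -93 [99, 99, 100, 109, 129, 155, 176, 195, 199, 192, 181, 160, 139, 126, 118, 113, 113, 114, 115, 116, 114, 108, 102, 103, 104, 108, 112, 113, 110, 108, 121, 143, 168, 194, 201, 196, 182, 154, 128, 121]
```

My best reading is that the latch gave way on first touch and the lever barely turned. Both times I let go right at zero force, about 1.5–3 mm before the resting position. I have about 15 s left, enough for one quick repeat. This time I'll follow the handle until it seats with about 1–2 N, which is safe for the pin, and then pull the tab briskly.

```bash
cat > push3.py <<'E'
from h import *
env.line_to(W(-132,-2,125),vel=200)
env.line_to(W(-90,-65,125),vel=220)
env.line_to(W(-90,-63,67),vel=180)
f0=0.0; print("start",status.read_time())
env.line_to(W(-90,-50,67),vel=30)
snapped=False; peak=0
y=-50
for tgt in (-43,-36,-33):
    y=tgt; env.line_to(W(-90,y,67),vel=16)
    f=-F(); py=L(status.read_position())[1]; print(y,round(py,2),round(f,2),round(status.read_time(),2))
    if f>18: break
while y<-22.5 and f<18:
    y+=0.6
    env.line_to(W(-90,y,67),vel=15)
    f=-F(); py=L(status.read_position())[1]
    print(round(y,1),round(py,2),round(f,2),round(status.read_time(),2))
    if not snapped and f<0.8 and py>-30: snapped=True; continue
    if snapped and f>1.4: print("seated"); break
    if not snapped and py>-25.5: print("far"); break
env.line_to(W(-90,py-7,67),vel=80)
print(status.read_time())
im,d=vision.get_image("side"); np.savez("side8.npz",im=im,d=d);cv2.imwrite("pics/side8.png",cv2.resize(im[150:300,120:320,::-1],(800,600),interpolation=cv2.INTER_CUBIC))
E
python3 push3.py
```

```text
start 47.8333
-43 -47.32 9.29 49.0
-36 -40.09 9.61 49.58
-33 -36.17 7.39 49.92
-32.4 -35.15 5.07 50.17
-31.8 -34.17 5.91 50.42
-31.2 -33.19 5.45 50.67
-30.6 -32.1 3.9 50.92
-30.0 -30.67 2.01 51.17
-29.4 -28.52 0.9 51.42
-28.8 -28.0 0.35 51.67
-28.2 -27.97 0.02 51.92
-27.6 -27.56 0.98 52.17
-27.0 -26.87 0.27 52.42
-26.4 -26.28 -0.17 52.67
-25.8 -25.77 0.33 52.92
-25.2 -25.13 -0.51 53.17
-24.6 -24.57 0.5 53.42
-24.0 -23.95 0.03 53.67
-23.4 -23.35 0.48 53.92
-22.8 -22.91 0.28 54.17
-22.2 -22.48 0.92 54.42
54.6667
```

View pics/side8.png

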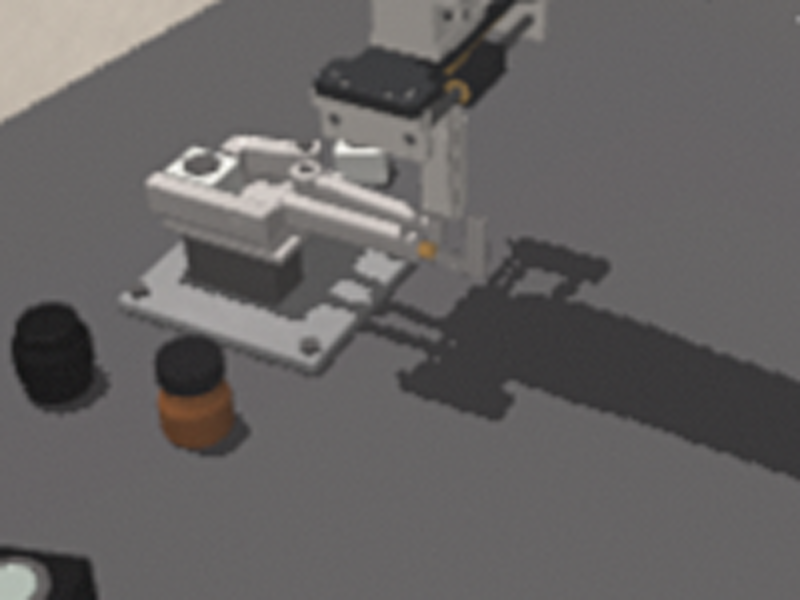

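The handle now closes clearly further: the handles converge and the tab is at about (477,245). So earlier it had only hung short of its stop. I'll measure the tab offline, then pull.

```bash
python3 - <<'E'
from h import *
i=vision.camera_info("side"); Rm=np.array(i['R']); t=np.array(i['t'])
def px(x,y,z):
    q=Rm@np.array(W(x,y,z))+t; return i['fx']*q[0]/q[2]+i['cx'], i['fy']*q[1]/q[2]+i['cy']
for n in ("side6","side8"):
    z=np.load(n+".npz"); d=z['d'].astype(float); P=cloud("side",d).reshape(-1,3); ok=d.reshape(-1)>0
    dx=P[:,:2]-O; lx=c_*dx[:,0]+s_*dx[:,1]; ly=-s_*dx[:,0]+c_*dx[:,1]; h=P[:,2]
    m=ok&(lx<-118)&(lx>-142)&(abs(ly+10)<40)&(h>80)&(h<104)
    print(n,"tab", np.round(np.percentile(lx[m],[5,50,95]),1), np.round(np.percentile(ly[m],[5,50,95]),1))
    im=z['im'].astype(float).mean(2).astype(np.float32)
    for X in (-65,-75,-93):
        ys=np.arange(-30,30,1.); uv=np.array([px(X,y,85) for y in ys],np.float32)
        pr=cv2.remap(im,uv[None,:,0],uv[None,:,1],cv2.INTER_LINEAR)[0]
        print("  ",X,[int(v) for v in pr[::2]])
E
```

```text
side6 tab [-135.2 -131.7 -125.7] [-10.3  -5.1  -2.6]
   -65 [101, 100, 100, 100, 99, 99, 102, 118, 150, 183, 196, 203, 197, 180, 157, 139, 122, 115, 112, 113, 123, 140, 169, 194, 200, 196, 182, 160, 138, 126]
   -75 [101, 100, 99, 100, 99, 99, 101, 115, 149, 182, 195, 202, 197, 179, 159, 139, 122, 115, 112, 113, 124, 144, 170, 194, 200, 197, 184, 161, 139, 125]
   -93 [133, 134, 134, 134, 134, 130, 121, 110, 104, 101, 111, 131, 144, 137, 127, 118, 113, 112, 112, 112, 108, 104, 117, 146, 153, 145, 135, 123, 117, 116]
side8 tab [-134.6 -130.6 -124.6] [-1.4  3.   5.4]
   -65 [102, 102, 102, 102, 102, 101, 99, 99, 102, 112, 148, 181, 199, 204, 200, 180, 156, 137, 120, 114, 123, 141, 170, 194, 200, 196, 182, 160, 138, 126]
   -75 [128, 120, 112, 107, 102, 100, 100, 99, 99, 100, 114, 142, 173, 194, 202, 188, 169, 145, 125, 118, 127, 144, 170, 194, 201, 199, 184, 161, 139, 126]
   -93 [120, 124, 128, 132, 133, 133, 135, 136, 135, 133, 127, 116, 107, 108, 124, 142, 153, 144, 130, 117, 108, 103, 117, 146, 155, 156, 156, 139, 129, 120]
```

The tab now sits 8 mm further in, so contact should come at about finger y=17. Pulling now.

```bash
python3 - <<'E'
from h import *
env.line_to(W(-92,-32,125),vel=200)
env.line_to(W(-132,29,125),vel=220)
env.line_to(W(-132,29,72),vel=180)
print(status.read_time())
for y,v in ((20,60),(14,30),(10,30),(6,30),(2,30),(-2,30),(-6,30),(-10,30)):
    env.line_to(W(-132,y,72),vel=v)
    f=F(); print(y,round(L(status.read_position())[1],2),round(f,2),round(status.read_time(),2))
    if y==10: im1,_=vision.get_image("side")
im,d=vision.get_image("side")
cv2.imwrite("pics/side9.png",np.hstack([cv2.resize(a[150:300,120:320,::-1],(400,300),interpolation=cv2.INTER_CUBIC) for a in(im1,im)]))
print(status.read_time())
E
```

```text
56.0833
20 19.1 -0.16 56.38
14 14.01 0.87 56.73
10 9.89 1.34 57.02
6 5.85 1.77 57.35
2 1.85 0.88 57.63
-2 -2.23 2.19 57.92
-6 -6.88 -0.23 58.2
-10 -10.61 -0.37 58.48
58.5333
```

View pics/side9.png

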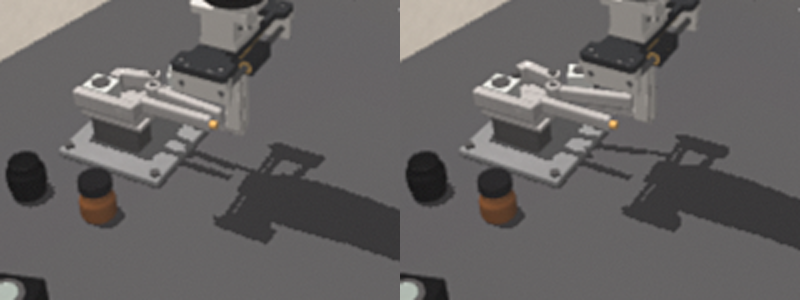

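This time the pull was genuine. The force rose to about 2 N over 18 mm with the handle shut (left), then the lock broke and the handle sprang open (right). Lifting clear and handing in.

```bash
python3 - <<'E'
from h import *
env.line_to(W(-134,-5,130),vel=150)
im,d=vision.get_image("side")
print(status.read_time(),status.read_ft_force())
order.hand_in()
cv2.imwrite("pics/side10.png",cv2.resize(im[150:300,120:320,::-1],(800,600),interpolation=cv2.INTER_CUBIC))
E
```

```text
59.125 [ 0.26491697  0.53124507 -0.48324507]
the job is handed in; nothing more can be done
```

View pics/side10.png

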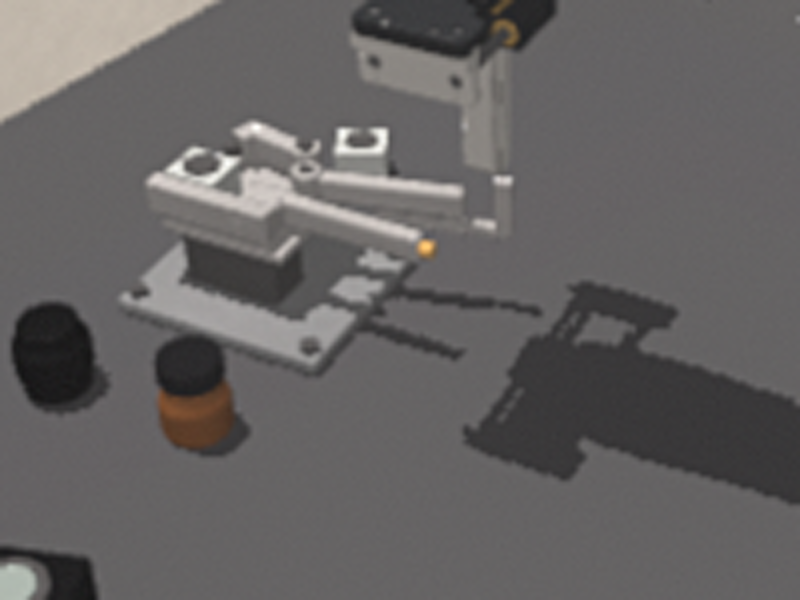

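I squeezed the handle shut, released it with the lever tab and handed in at 59.1 s of the 62 s allowed. It took three squeezes, and I could not check the pin directly.

- **First two squeezes:** I let go at zero force. The handle stayed shut for several seconds, but short of its stop. It then sprang open with no measurable force on the tab, so I doubt the lever turned on those tries.
- **Third squeeze:** I followed the handle about 5 mm further until it seated, with about 1 N measured. The tab then sat about 8 mm further in than before. When I pulled it, the force rose to about 2 N over roughly 18 mm. A picture 8 mm into the pull shows the handle still shut, and after that it sprang open.
- **Last picture, just before hand-in:** the handle is fully open, the tab is back in line and the fingers are clear above. The jar, lens barrel and spare block in view have not moved; I did not check the other things again.
- **Forces:** the highest push I read on the handle was about 11 N (limit 25 N).
- **Not checked:** I could not see the pin depth. I infer it is flush from the light seating force. I also had no direct reading of the handle and lever angles, only pictures and forces.

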